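Pump up a hydraulic hold-down clamp

ROBOT

A 7-joint arm with a two-finger parallel gripper is mounted at the origin on the work surface. World frame = base frame: x ahead of the robot, y to its left, z up, the work surface at z = 0. Lengths are in m, angles in rad, forces in N, time in s.
With the tool pointing down it reaches from about 0.425 to 1.025 m from the base axis. Payload 3.6 kg.
Tool frame: the origin (TCP) lies at the very end of the fingers, on their centre line; the grasp point (between the pads) lies 19 mm behind it; z points along the fingers, x is the direction in which the jaws open and shut, and the axes are right-handed (so a half turn about z gives the same grasp; the last joint's range is limited). The gripper opens to 85 mm and grips with 20 to 120 N. Pads are 22 mm wide; open, the fingers measure 114 mm over their backs; the gripper's body (76 mm by 85 mm) begins 54 mm behind the grasp point. The pads swing forward as they close: fully open they stand 13 mm farther back than shut.
Start: joints at [-1.423, 0.591, 0.048, 1.609, -0.033, 0.943, -0.034], TCP at [0.173, 0.704, 0.231] pointing down, gripper open.
Joint ranges: [-2.69, 2.69], [-0.47, 2.24], [-1.27, 1.36], [0.19, 2.51], [-1.53, 4.68], [0.08, 2.07], [-3.09, 3.09]. Speed limits (rad/s): [2.57, 2.57, 3.14, 3.14, 3.14, 3.14, 3.14].

INTERFACE

Orientations are given as a unit quaternion [w, x, y, z].
In Python, from plant import * gives the robot as it stands.
- The arm moves only by the tool move_arm, never from a script. Its argument "steps" is a list of rows, each an object with "delta_pos": the shift along the tool's x, y, z in cm, a list of three; "twist": the turn, a rotation vector about the tool's x, y, z in rad, a list of three; "claw": the finger opening in cm, from 0 to 8.54. A call has 1 to 8 rows; each row is the pose to reach, as a shift and turn from the pose commanded when the call began, along the tool's axes at that moment; what a row does not reach only later rows make up. A row lasts 1/10 s, in which the tool goes at most 50 mm and 8.59 degrees, less where a joint would pass 70% of its speed; a pose out of reach is approached as far as the arm can. A call with a gripper value outside its range is refused whole. The fingers move at their own pace and stop on an object; "newtons" is the grip in N (left out, the last holds). Time passes only in rows, so rows that repeat a pose let the fingers close. It gives the time, the measured TCP pose, the force and the opening at its end, in the units of the state.
- sense(): the state, without advancing time (a new reading comes with each control period).
- get_image(name): name is "scene" or "top" or "wrist"; returns the picture (400x640x3 uint8, red, green, blue); there is no depth.
- camera_params(name): a dict with "fx", "fy", "cx", "cy" (pixels), "distortion" ([k1, k2, p1, p2, k3] as OpenCV has them; the pictures are not rectified), "T" (4x4, takes a point from camera to world coordinates). Camera axes: x right, y down, z forward; pixel columns grow to the right and rows downward; lengths in m; the calibration is good to about 2 mm. A picture is of the moment at which its call begins: read the wrist's pose just before it. camera_params takes no time and is no camera call; for the wrist camera it gives the pose at the moment of the call.
- close_job(): hands the job in, once; it reports no verdict.
Trained networks look in the newest picture that a camera, given by its name, has taken for a name from the list of things; names that differ only in an ending like _2 or _b are one class to them, and where a whole thing is asked for, a point or a joint stands for the part that bears it (a point fixed in the world has none). Each returns a list of dicts, best first, with "conf" (0 to 1); they miss things now and then, are a little off and sometimes report something else, mostly with a low value. They report only what shows in the picture. A call takes as long as a camera call.
- outline_of(thing, camera): "pixels" (400x640 bool, what is visible of it) and "box" ([left, top, right, bottom] in pixels, round what is visible of it).
The state is a dict: "clock": time; "joints": joint angles; "joint_velocities": joint speeds; "tau": joint torques, N m; "position": TCP position; "tcp_rot": TCP orientation; "wrist_force": force on the tool from outside, world axes, zero at the start; "moment": the same for the moment, N m; "grip_width": opening from 0.0 (shut) to 1.0 (fully open).
Only numpy, scipy, OpenCV 4.12 (cv2) and the standard library are available. Lean on these libraries where they do the work, as an engineer would, in place of code of your own. Each camera call takes 0.05 s, during which the arm holds its last target. There are 200 camera calls.

TASK

The hydraulic hold-down clamp on the welding bench has to be pumped up so that it holds the two plates for welding. Push its spring-loaded palm knob right down and let it come right up again, stroke after stroke, until the indicator pin beside it stands fully out, then leave the knob up. Do not touch the pin, and leave the other things on the bench where they are.

Things in the scene. Friction and masses are not known exactly. Their poses are not given: they have to be found in the camera images.
- clamp: The clamp, bolted down: base plate 200 (x) by 240 (y) by 15 mm, on it a grey pump block 90 by 160 mm centred at x = +30, y = 0, flat top 115 mm above the bench. A bracket (top at 110 to 115 mm) holds a ram over two steel plates on the -x side; the ram descends as the pin rises. Origin: centre of the base's underside, on the bench; x points from the plates to the pump block, z up.
- knob: The palm knob: a black mushroom knob 52 mm across with a gently domed top, on a steel stem 18 mm thick that runs in a guide 32 mm across. It stands on the pump block at x = +30, y = -35 mm in the clamp's frame. Origin on the stem's axis, 53 mm below the top of the knob.
- knob_top (a point): Middle of the top of the palm knob: 168 mm above the bench when the knob is up, 151 mm when it is fully down. It moves with the knob.
- knob_press (a joint): How far the knob is pushed down, in m: 0 up (a spring brings it back by itself), 0.017 fully down against its stop. The spring pushes up with 5 N when up and 9 N when down; with the pumping resistance a stroke takes about 10 to 17 N.
- pin: The indicator pin: a plain steel pin 16 mm across that rises straight out of a collar 30 mm across (collar top 120 mm above the bench) on the pump block, at x = +30, y = +50 mm in the clamp's frame, 85 mm from the knob's axis. Origin: centre of the pin's top. Not to be touched.
- pin_rise (a joint): How far the pin stands out of its collar, in m: 0 flush, 0.028 fully out; starts at 0 to 0.012. Only knob strokes raise it; it keeps its height between strokes. A full stroke adds 4 to 6 mm, the last one too: 3 to 6 full strokes in all. Short strokes add less or nothing: push right down and let the knob up to within 1 mm of its top each time. Once the pin is out, more strokes do nothing.
- can: Bystander: plain aluminium can standing upright, 60 mm across, 150 mm tall. Origin: centre of its underside.
- hammer: Bystander: hammer, 240 mm long, lying flat on the bench. Origin on its underside.
- brush: Bystander: brush, 200 mm long, lying flat on the bench. Origin on its underside.
- block: Bystander: steel weight, 50 by 50 by 30 mm with a round grip 24 mm across and 30 mm tall on top. Origin: centre of its underside.

How it is judged:
On the way, in this order (a step that is already met when the one before it is completed fails the run):
1. the knob is pushed well down (value of joint knob_press above 0.01 m).
2. the knob is let up again (value of joint knob_press below 0.005 m).
3. by more strokes the pin comes fully out (value of joint pin_rise above 0.026 m), for 0.1 s.
At the end, for the whole second after the job is handed in: The pin stands out at least 26 mm (fully out is 28 mm), the knob is up again (within 3 mm of its top), and the can, hammer, brush and weight are within 20 mm of where they stood (value of joint pin_rise above 0.026 m and value of joint knob_press below 0.003 m and distance of each of can, hammer, brush, block from where it was at the start of the episode below 0.02 m); the robot touches nothing.
It fails at once if the robot touches the indicator pin (contact force between any of the fingers, the arm and pin above 0.5 N).
It fails at once if a bystander is moved more than 20 mm, lifted or knocked over (distance of any of can, hammer, brush, block from where it was at the start of the episode above 0.02 m).
It also fails if it takes over 45 s, if anything falls off the work surface, if the arm or the gripper's body presses on something with over 40 N, if the wrist force passes 120 N, or if a joint passes its speed limit or range.

## Working session

There is one attempt and no reset: what is moved stays moved. The work goes in short steps, Python scripts to look and compute and a tool call to move; the robot and the scene stay as the last step left them, time stands still between calls to the robot, and variables do not carry over. Pictures are saved under pics/ and viewed, about 8 in all and at most 12, crops included, and the job is handed in when it is done.

Besides the shell and the picture viewer there is one more tool, called after "Request:" as name(argument=value, ...), one argument or row to a line, values as JSON. move_arm: Moves the arm, as the interface text tells. Its arguments: {"type":"object","properties":{"steps":{"type":"array"},"newtons":{"type":"number"}},"required":["steps"]}

```bash
mkdir -p pics; cat > h.py <<'E'
from plant import *
import numpy as np, cv2
def ray(c,uv):
    K=np.array([[c['fx'],0,c['cx']],[0,c['fy'],c['cy']],[0,0,1]])
    p=cv2.undistortPoints(np.array([[uv]],float),K,np.array(c['distortion']))[0,0]
    T=np.array(c['T']); return T[:3,3],T[:3,:3]@np.array([p[0],p[1],1])
def atz(c,uv,z):
    o,d=ray(c,uv); return o+d*(z-o[2])/d[2]
def proj(c,P):
    K=np.array([[c['fx'],0,c['cx']],[0,c['fy'],c['cy']],[0,0,1]])
    T=np.linalg.inv(np.array(c['T']))
    return cv2.projectPoints(np.array(P,float).reshape(-1,1,3),cv2.Rodrigues(T[:3,:3])[0],T[:3,3],K,np.array(c['distortion']))[0][:,0]
E
python3 - <<'E'
from h import *
s=sense();print(s['clock'],s['position'],s['tcp_rot'],s['wrist_force'],s['grip_width'])
for n in ('top','scene'):
    im=get_image(n);cv2.imwrite(f'pics/{n}0.png',im[:,:,::-1])
    c=camera_params(n);print(n,np.round(np.array(c['T']),3).tolist())
    for t,z in (('clamp',0.06),('knob',.16),('pin',.125),('can',.15),('hammer',.02),('brush',.02),('block',.03)):
        for o in outline_of(t,n)[:2]:
            b=o['box'];m=np.argwhere(o['pixels']).mean(0)[::-1]
            print(t,round(o['conf'],2),b,m.round(1),atz(c,m,z).round(3))
E
```

```text
0.0 [0.17268943 0.70326426 0.23012432] [ 7.54751631e-04  7.86878140e-01  6.17107375e-01 -8.43140349e-04] [-0.55414201  0.04556871  0.94795848] 1.0011240683527052
top [[-0.026, -0.998, 0.049, 0.516], [-1.0, 0.026, -0.001, 0.112], [0.0, -0.049, -0.999, 1.43], [0.0, 0.0, 0.0, 1.0]]
clamp 0.84 [375.5, 176.9, 470.0, 258.9] [422.8 217.6] [ 0.52  -0.175  0.06 ]
knob 0.52 [361.5, 255.1, 451.3, 289.0] [400.9 278. ] [ 0.372 -0.094  0.16 ]
knob 0.27 [490.8, 188.9, 531.3, 210.9] [510.5 201.7] [ 0.554 -0.374  0.16 ]
pin 0.41 [441.0, 194.3, 464.4, 214.4] [450.4 205.9] [ 0.548 -0.233  0.125]
can 0.92 [491.6, 190.7, 535.2, 211.5] [510.5 201.6] [ 0.554 -0.378  0.15 ]
can 0.64 [443.3, 197.4, 464.4, 218.9] [450.5 206.3] [ 0.547 -0.227  0.15 ]
hammer 0.58 [365.1, 258.5, 452.2, 291.1] [400.9 278.1] [ 0.356 -0.117  0.02 ]
brush 0.7 [392.4, 145.4, 466.1, 175.5] [424.1 161.6] [ 0.676 -0.193  0.02 ]
scene [[-0.719, 0.418, -0.555, 1.065], [0.694, 0.411, -0.591, 0.636], [-0.019, -0.81, -0.586, 0.661], [0.0, 0.0, 0.0, 1.0]]
clamp 0.61 [221.4, 135.0, 316.8, 221.0] [264.3 179.5] [ 0.544 -0.156  0.06 ]
knob 0.67 [235.9, 137.6, 254.0, 149.4] [245.4 140.8] [ 0.549 -0.219  0.16 ]
can 0.57 [203.0, 121.4, 230.1, 171.6] [213.2 146.6] [ 0.62  -0.273  0.15 ]
hammer 0.96 [297.1, 152.0, 354.3, 191.1] [326.4 174.3] [ 0.36  -0.097  0.02 ]
brush 0.93 [209.8, 183.6, 235.7, 227.5] [220.3 209.7] [ 0.684 -0.175  0.02 ]
block 0.77 [268.2, 205.5, 294.8, 233.0] [280.6 221.7] [ 0.609 -0.008  0.03 ]
```

View pics/top0.png

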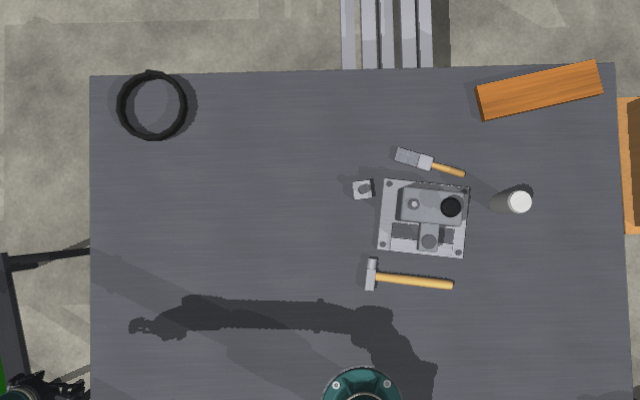

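View pics/scene0.png

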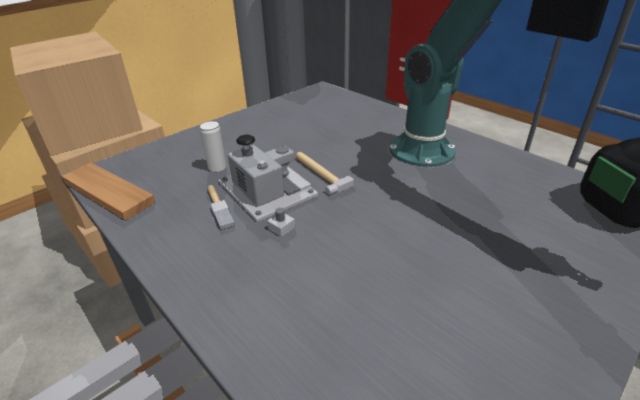

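The top view shows the knob as a black disc at about (451,206), with the pin's collar at (414,204). The can is at (519,201), the hammer at (410,278), the brush at (430,162) and the weight at (363,189). The scene view agrees, with the knob at (246,141), which triangulates to about (0.548, -0.23). I'll shut the gripper and move in along a path bowed outward.

Request:
move_arm(
  steps=[
    {"delta_pos": [-5,5,0],"twist": [0,0,0],"claw": 0},
    {"delta_pos": [-8,9,0],"twist": [0,0,0],"claw": 0},
    {"delta_pos": [-11,13,0],"twist": [0,0,0],"claw": 0},
    {"delta_pos": [-14,17,0],"twist": [0,0,0],"claw": 0},
    {"delta_pos": [-17,21,0],"twist": [0,0,0],"claw": 0},
    {"delta_pos": [-20,25,0],"twist": [0,0,0],"claw": 0},
    {"delta_pos": [-23,29,0],"twist": [0,0,0],"claw": 0},
    {"delta_pos": [-26,33,0],"twist": [0,0,0],"claw": 0},
  ],
)

```text
clock: 1.6
position: [0.4195, 0.3873, 0.2317]
tcp_rot: [-0.0, 0.787, 0.617, 0.0]
wrist_force: [0.8, 0.8, -0.6]
grip_width: 0.003
```

```bash
python3 - <<'E'
from h import *
im=cv2.imread('pics/top0.png').astype(int);c=camera_params('top')
m=np.zeros(im.shape[:2],bool);m[190:222,435:470]=im[190:222,435:470].max(2)<45
n,l,st,ce=cv2.connectedComponentsWithStats(m.astype(np.uint8))
for i in range(1,n): print(st[i],ce[i].round(1),atz(c,ce[i],.160).round(4))
print('pin',atz(c,(414,204),.122).round(4))
im=cv2.imread('pics/scene0.png').astype(int);c=camera_params('scene')
print('proj knob top in scene',proj(c,[[.548,-.232,.165]]), 'scene est', atz(c,(245.5,140.5),.163))
s=sense();print(s['clock'],s['position'],s['tcp_rot'],s['grip_width'])
E
```

```text
[441 198  20  19 271] [450.6 206.5] [ 0.5458 -0.2244  0.16  ]
pin [ 0.5556 -0.1407  0.122 ]
proj knob top in scene [[242.65025828 137.62173591]] scene est [ 0.55040887 -0.21533148  0.163     ]
1.6 [0.41954555 0.38725376 0.23170428] [-5.41731195e-05  7.86852217e-01  6.17141283e-01  4.72858401e-04] 0.0033187651649118134
```

Request:
move_arm(
  steps=[
    {"delta_pos": [-4.4,2.1,0],"twist": [0,0,0],"claw": 0},
    {"delta_pos": [-8.8,4.2,0],"twist": [0,0,0],"claw": 0},
    {"delta_pos": [-13.2,6.3,0],"twist": [0,0,0],"claw": 0},
    {"delta_pos": [-17.6,8.4,0],"twist": [0,0,0],"claw": 0},
    {"delta_pos": [-22,10.5,0],"twist": [0,0,0],"claw": 0},
    {"delta_pos": [-26.4,12.6,0],"twist": [0,0,0],"claw": 0},
    {"delta_pos": [-30.8,14.7,0],"twist": [0,0,0],"claw": 0},
    {"delta_pos": [-35.2,16.8,0],"twist": [0,0,0],"claw": 0},
  ],
)

```text
clock: 2.4
position: [0.498, 0.005, 0.2318]
tcp_rot: [0.0, 0.787, 0.617, 0.001]
wrist_force: [2.2, -0.2, 0.1]
grip_width: -0.001
```

```bash
python3 - <<'E'
from h import *
c=camera_params('wrist');im=get_image('wrist');cv2.imwrite('pics/w1.png',im[:,:,::-1])
print(np.array(c['T']).round(3).tolist());print('pred',proj(c,[[.546,-.223,.166],[.5556,-.14,.122]]))
for t,z in (('knob',.163),('pin',.122)):
    for o in outline_of(t,'wrist')[:2]:
        m=np.argwhere(o['pixels']).mean(0)[::-1];print(t,o['conf'],o['box'],m,atz(c,m,z))
s=sense();print(s['clock'],s['position'],s['joints'].round(2) if hasattr(s['joints'],'round') else s['joints'])
E
```

```text
[[0.239, 0.937, 0.254, 0.433], [0.971, -0.231, -0.062, 0.021], [0.001, 0.262, -0.965, 0.373], [0.0, 0.0, 0.0, 1.0]]
pred [[ 53.09316286 334.85613338]
 [181.18086092 292.97097838]]
knob 0.61 [19.7, 298.3, 93.4, 354.0] [ 58.98357099 324.52572846] [ 0.54000308 -0.21727119  0.163     ]
pin 0.76 [168.1, 282.5, 191.3, 302.6] [179.94886364 292.36647727] [ 0.55478789 -0.14084417  0.122     ]
2.55 [0.49822268 0.00253078 0.23177286] [-0.24  0.31  0.17  2.12 -0.08  0.72  1.31]
```

View pics/w1.png

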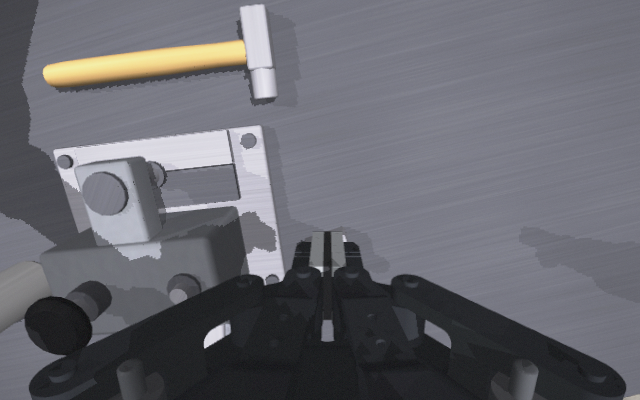

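The wrist view shows the knob head at about (58,325) and the pin at (180,292). The pin matches the top view to 1 mm and the knob to about 6 mm, so I'll aim at (0.544, -0.222).

Request:
move_arm(
  steps=[
    {"delta_pos": [-4.2,2,0],"twist": [0,0,0],"claw": 0},
    {"delta_pos": [-8.4,4,0],"twist": [0,0,0],"claw": 0},
    {"delta_pos": [-12.6,6,0.5],"twist": [0,0,0],"claw": 0},
    {"delta_pos": [-16.8,8,1.5],"twist": [0,0,0],"claw": 0},
    {"delta_pos": [-20.7,9.8,3],"twist": [0,0,0],"claw": 0},
    {"delta_pos": [-20.7,9.8,4],"twist": [0,0,0],"claw": 0},
    {"delta_pos": [-20.7,9.8,4],"twist": [0,0,0],"claw": 0},
  ],
)

```text
clock: 3.25
position: [0.5426, -0.2166, 0.1897]
tcp_rot: [-0.002, 0.787, 0.617, -0.001]
wrist_force: [-0.2, 0.9, -0.5]
grip_width: -0.002
```

```bash
python3 - <<'E'
from h import *
im=get_image('wrist');a=im[:,:,::-1]
b=get_image('scene')[90:240,180:340,::-1]
b=cv2.resize(b,(427,400),interpolation=cv2.INTER_CUBIC)
a=cv2.resize(a,(373,233)); p=np.zeros((400,373,3),np.uint8);p[:233]=a
cv2.imwrite('pics/w2.png',np.hstack([p,b]))
s=sense();print(s['clock'],s['position'],s['wrist_force'])
E
```

```text
3.35 [ 0.5436017  -0.21471211  0.19105106] [0.1904043  1.39439813 0.41228298]
```

View pics/w2.png

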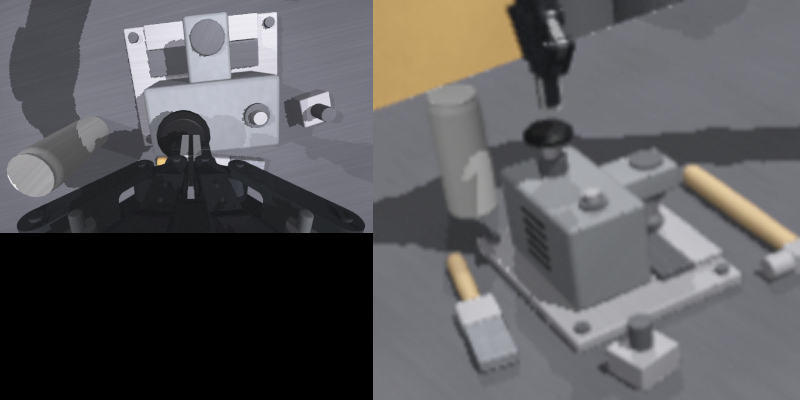

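The closed fingers are over the knob and about 7 mm too far to the +y side. I'll correct that and press gently first.

Request:
move_arm(
  steps=[
    {"delta_pos": [-0.7,0,0.5],"twist": [0,0,0],"claw": 0},
    {"delta_pos": [-0.7,0,1.5],"twist": [0,0,0],"claw": 0},
    {"delta_pos": [-0.7,0,2.5],"twist": [0,0,0],"claw": 0},
    {"delta_pos": [-0.7,0,3.2],"twist": [0,0,0],"claw": 0},
    {"delta_pos": [-0.7,0,3.7],"twist": [0,0,0],"claw": 0},
    {"delta_pos": [-0.7,0,4.0],"twist": [0,0,0],"claw": 0},
    {"delta_pos": [-0.7,0,4.0],"twist": [0,0,0],"claw": 0},
  ],
)

```text
clock: 4.05
position: [0.542, -0.2238, 0.152]
tcp_rot: [-0.0, 0.787, 0.617, 0.0]
wrist_force: [-2.6, 1.4, 11.3]
grip_width: 0.002
```

Request:
move_arm(
  steps=[
    {"delta_pos": [0,0,0.2],"twist": [0,0,0],"claw": 0},
    {"delta_pos": [0,0,0.4],"twist": [0,0,0],"claw": 0},
    {"delta_pos": [0,0,0.4],"twist": [0,0,0],"claw": 0},
  ],
)

```text
clock: 4.35
position: [0.5421, -0.2239, 0.1507]
tcp_rot: [-0.0, 0.787, 0.617, 0.001]
wrist_force: [-6.5, 3.0, 26.7]
grip_width: -0.005
```

The stop is reached: the force rises to 27 N at z = 0.151. I'll let the knob up and repeat.

Request:
move_arm(
  steps=[
    {"delta_pos": [0,0,-1.5],"twist": [0,0,0],"claw": 0},
    {"delta_pos": [0,0,-3.2],"twist": [0,0,0],"claw": 0},
    {"delta_pos": [0,0,-3.2],"twist": [0,0,0],"claw": 0},
    {"delta_pos": [0,0,-3.2],"twist": [0,0,0],"claw": 0},
    {"delta_pos": [0,0,-1.5],"twist": [0,0,0],"claw": 0},
    {"delta_pos": [0,0,-0.6],"twist": [0,0,0],"claw": 0},
    {"delta_pos": [0,0,0],"twist": [0,0,0],"claw": 0},
    {"delta_pos": [0,0,0],"twist": [0,0,0],"claw": 0},
  ],
)

```text
clock: 5.15
position: [0.5431, -0.2247, 0.1506]
tcp_rot: [0.0, 0.787, 0.617, 0.001]
wrist_force: [-5.2, 3.2, 28.8]
grip_width: -0.001
```

Request:
move_arm(
  steps=[
    {"delta_pos": [0,0,-1.5],"twist": [0,0,0],"claw": 0},
    {"delta_pos": [0,0,-3.2],"twist": [0,0,0],"claw": 0},
    {"delta_pos": [0,0,-3.2],"twist": [0,0,0],"claw": 0},
    {"delta_pos": [0,0,-3.2],"twist": [0,0,0],"claw": 0},
  ],
)

```text
clock: 5.55
position: [0.5411, -0.2238, 0.1781]
tcp_rot: [-0.001, 0.787, 0.617, -0.0]
wrist_force: [-1.1, -0.2, -0.4]
grip_width: 0.001
```

```bash
python3 - <<'E'
from h import *
a=get_image('wrist')[130:260,200:520,::-1]
b=get_image('scene')[120:200,220:320,::-1]
a=cv2.resize(a,(400,162)); b=cv2.resize(b,(400,320),interpolation=cv2.INTER_CUBIC);p=np.zeros((320,400,3),np.uint8);p[:162]=a
cv2.imwrite('pics/w3.png',np.hstack([p,b]))
s=sense();print(s['clock'],s['position'],s['wrist_force'])
E
```

```text
5.65 [ 0.54061951 -0.22372476  0.1776379 ] [-0.20009139 -0.59558114  0.34802116]
```

View pics/w3.png

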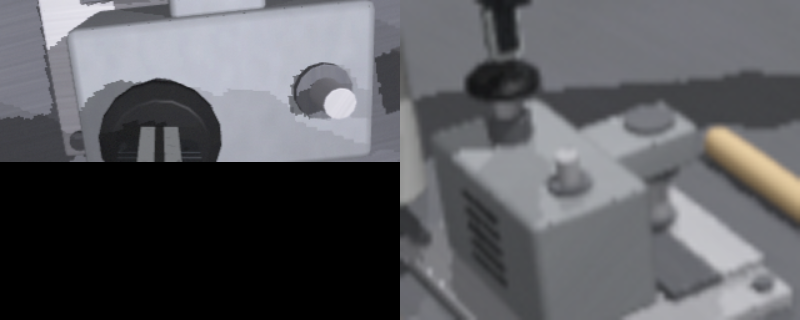

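The pin (scene crop at (567,165)) has risen after two strokes and the knob is back up. I'll carry on stroking, since extra strokes do nothing once the pin is out.

Request:
move_arm(
  steps=[
    {"delta_pos": [0,0,1.7],"twist": [0,0,0],"claw": 0},
    {"delta_pos": [0,0,2.6],"twist": [0,0,0],"claw": 0},
    {"delta_pos": [0,0,3.2],"twist": [0,0,0],"claw": 0},
    {"delta_pos": [0,0,3.2],"twist": [0,0,0],"claw": 0},
    {"delta_pos": [0,0,1.7],"twist": [0,0,0],"claw": 0},
    {"delta_pos": [0,0,0],"twist": [0,0,0],"claw": 0},
    {"delta_pos": [0,0,0],"twist": [0,0,0],"claw": 0},
    {"delta_pos": [0,0,0],"twist": [0,0,0],"claw": 0},
  ],
)

```text
clock: 6.45
position: [0.5411, -0.224, 0.1783]
tcp_rot: [-0.001, 0.787, 0.617, -0.0]
wrist_force: [-0.9, 0.2, -0.5]
grip_width: 0.0
```

Request:
move_arm(
  steps=[
    {"delta_pos": [0,0,1.7],"twist": [0,0,0],"claw": 0},
    {"delta_pos": [0,0,2.6],"twist": [0,0,0],"claw": 0},
    {"delta_pos": [0,0,3.2],"twist": [0,0,0],"claw": 0},
    {"delta_pos": [0,0,3.2],"twist": [0,0,0],"claw": 0},
    {"delta_pos": [0,0,1.7],"twist": [0,0,0],"claw": 0},
    {"delta_pos": [0,0,0],"twist": [0,0,0],"claw": 0},
    {"delta_pos": [0,0,0],"twist": [0,0,0],"claw": 0},
    {"delta_pos": [0,0,0],"twist": [0,0,0],"claw": 0},
  ],
)

```text
clock: 7.25
position: [0.5408, -0.2239, 0.1779]
tcp_rot: [-0.001, 0.787, 0.617, -0.001]
wrist_force: [-0.4, 0.1, -0.9]
grip_width: 0.001
```

Request:
move_arm(
  steps=[
    {"delta_pos": [0,0,1.7],"twist": [0,0,0],"claw": 0},
    {"delta_pos": [0,0,2.6],"twist": [0,0,0],"claw": 0},
    {"delta_pos": [0,0,3.2],"twist": [0,0,0],"claw": 0},
    {"delta_pos": [0,0,3.2],"twist": [0,0,0],"claw": 0},
  ],
)

```text
clock: 7.65
position: [0.5425, -0.2246, 0.1506]
tcp_rot: [-0.0, 0.787, 0.617, 0.001]
wrist_force: [-6.5, 3.6, 31.8]
grip_width: 0.001
```

Request:
move_arm(
  steps=[
    {"delta_pos": [0,0,-1.7],"twist": [0,0,0],"claw": 0},
    {"delta_pos": [0,0,-3.2],"twist": [0,0,0],"claw": 0},
    {"delta_pos": [0,0,-3.2],"twist": [0,0,0],"claw": 0},
    {"delta_pos": [0,0,-3.2],"twist": [0,0,0],"claw": 0},
  ],
)

```text
clock: 8.05
position: [0.5407, -0.2238, 0.1778]
tcp_rot: [-0.001, 0.787, 0.617, -0.001]
wrist_force: [-0.8, -0.6, -0.3]
grip_width: 0.002
```

```bash
cat > look.py <<'E'
from h import *
import sys
a=get_image('wrist')[130:260,200:520,::-1]
s0=get_image('scene')[:,:,::-1];b=s0[120:200,220:320]
a=cv2.resize(a,(400,162)); b=cv2.resize(b,(400,320),interpolation=cv2.INTER_CUBIC);p=np.zeros((320,400,3),np.uint8);p[:162]=a
cv2.imwrite(sys.argv[1],np.hstack([p,b]))
c=camera_params('scene')
print('pin top px in crop for rise 0..28mm', [(proj(c,[[.555,-.141,.12+r]])[0]-[220,120])*4+[400,0] for r in (0,.014,.028)])
s=sense();print(s['clock'],s['position'],s['wrist_force'])
E
python3 look.py pics/w4.png
```

```text
pin top px in crop for rise 0..28mm [array([568.80972047, 177.6517972 ]), array([566.54357993, 159.44505156]), array([564.2467468 , 140.96078878])]
8.15 [ 0.5404056  -0.22372678  0.17748775] [ 0.2930791  -0.71764516  0.91945408]
```

View pics/w4.png

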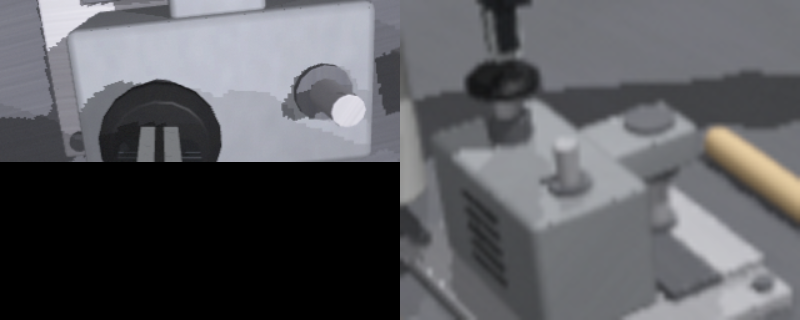

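The pin top is now at about (567,142) in the scene crop, and the prediction for fully out is row 141. I'll add two more strokes to be safe, then lift away and compare.

Request:
move_arm(
  steps=[
    {"delta_pos": [0,0,1.7],"twist": [0,0,0],"claw": 0},
    {"delta_pos": [0,0,2.6],"twist": [0,0,0],"claw": 0},
    {"delta_pos": [0,0,3.2],"twist": [0,0,0],"claw": 0},
    {"delta_pos": [0,0,3.2],"twist": [0,0,0],"claw": 0},
    {"delta_pos": [0,0,1.7],"twist": [0,0,0],"claw": 0},
    {"delta_pos": [0,0,0],"twist": [0,0,0],"claw": 0},
    {"delta_pos": [0,0,0],"twist": [0,0,0],"claw": 0},
    {"delta_pos": [0,0,0],"twist": [0,0,0],"claw": 0},
  ],
)

```text
clock: 8.95
position: [0.541, -0.2239, 0.1783]
tcp_rot: [-0.001, 0.787, 0.617, -0.0]
wrist_force: [-0.3, -1.1, -0.6]
grip_width: -0.002
```

Request:
move_arm(
  steps=[
    {"delta_pos": [0,0,1.7],"twist": [0,0,0],"claw": 0},
    {"delta_pos": [0,0,2.6],"twist": [0,0,0],"claw": 0},
    {"delta_pos": [0,0,3.2],"twist": [0,0,0],"claw": 0},
    {"delta_pos": [0,0,3.2],"twist": [0,0,0],"claw": 0},
    {"delta_pos": [0,0,1.7],"twist": [0,0,0],"claw": 0},
    {"delta_pos": [0,0,0],"twist": [0,0,0],"claw": 0},
    {"delta_pos": [0,0,0],"twist": [0,0,0],"claw": 0},
    {"delta_pos": [0,0,0],"twist": [0,0,0],"claw": 0},
  ],
)

```text
clock: 9.75
position: [0.5407, -0.2238, 0.178]
tcp_rot: [-0.001, 0.787, 0.617, -0.001]
wrist_force: [-0.6, -0.3, -0.9]
grip_width: 0.001
```

```bash
python3 look.py pics/w5.png; python3 - <<'E'
import cv2,numpy as np
a=cv2.imread('pics/w4.png').astype(int);b=cv2.imread('pics/w5.png').astype(int)
d=np.abs(a-b).max(2);print('pin diff scene',d[120:200,530:610].max(),(d[120:200,530:610]>40).sum(),'wrist',(d[50:130,290:370]>40).sum())
for im in (a,b): print(im[126:160:2,566,1])
from h import *
im=get_image('scene')[:,:,::-1];cv2.imwrite('pics/s5.png',im)
D=np.abs(im.astype(int)-cv2.imread('pics/scene0.png')).max(2)
for n,(l,t,r,bb) in dict(can=(203,121,230,172),hammer=(297,152,354,191),brush=(210,184,236,228),block=(268,205,295,233)).items(): print(n,(D[t:bb,l:r]>50).sum())
E
```

```text
pin top px in crop for rise 0..28mm [array([568.80972047, 177.6517972 ]), array([566.54357993, 159.44505156]), array([564.2467468 , 140.96078878])]
9.85 [ 0.54040941 -0.22368309  0.17752974] [-0.13497604  0.08876534  0.52007525]
pin diff scene 2 0 wrist 2
[161 166 169 169 172 177 184 189 193 194 187 178 161 144 130 127 127]
[161 166 169 170 172 177 184 189 193 194 187 178 161 144 130 127 126]
can 149
hammer 5
brush 0
block 0
```

View pics/w5.png

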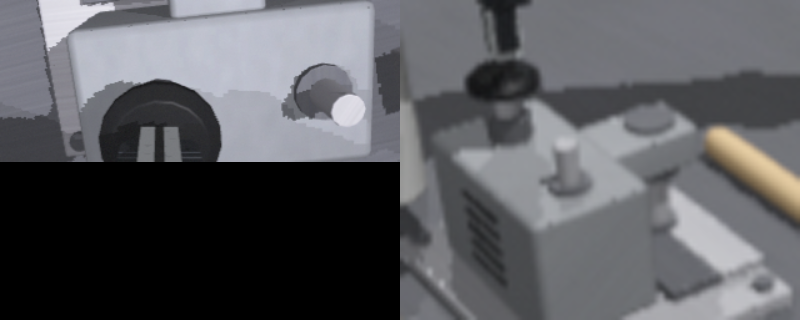

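The pin did not move over the last two strokes, so it is at its end stop. I'll lift clear, then hand in.

Request:
move_arm(
  steps=[
    {"delta_pos": [0,0,-3],"twist": [0,0,0],"claw": 0},
    {"delta_pos": [0,0,-6],"twist": [0,0,0],"claw": 0},
    {"delta_pos": [0,0,-8],"twist": [0,0,0],"claw": 0},
    {"delta_pos": [0,0,-8],"twist": [0,0,0],"claw": 0},
    {"delta_pos": [0,0,-8],"twist": [0,0,0],"claw": 0},
  ],
)

```text
clock: 10.4
position: [0.5412, -0.224, 0.2584]
tcp_rot: [-0.001, 0.787, 0.617, -0.0]
wrist_force: [-0.0, 1.3, -0.4]
grip_width: -0.006
```

```bash
python3 - <<'E'
from h import *
get_image('scene')
for t in ('can','knob','hammer','brush','block'):
    for o in outline_of(t,'scene')[:1]: print(t,round(o['conf'],2),o['box'])
s=sense();print(s['clock'],s['position'],s['wrist_force'])
close_job()
E
```

```text
can 0.71 [201.1, 120.9, 227.3, 171.3]
knob 0.58 [238.2, 137.4, 254.2, 150.3]
hammer 0.82 [296.7, 149.4, 349.9, 193.0]
brush 0.66 [207.9, 185.7, 233.9, 228.4]
block 0.68 [268.3, 203.5, 293.7, 234.3]
10.7 [ 0.54112585 -0.22407682  0.25816258] [-0.70363461  1.24610738 -0.45478067]
the job is handed in; nothing more can be done
```

The clamp is pumped up: I pushed the knob with the shut fingertips for seven strokes, lifted clear, and handed the job in at about 10.7 s of the 45 s allowed.

- **Strokes:** Where I read the force at the bottom (three strokes), it was 27–32 N with the fingertips at z = 0.151 m, the knob's stop height. Between strokes the fingers rose clear of the knob each time.
- **Pin:** After five strokes its top was within about a pixel of where fully out (28 mm) should appear. Two further strokes did not move it.
- **Knob:** It is up again. Its final outline in the scene picture is within about 2 pixels of the one at the start.
- **Bystanders:** The can, hammer, brush and weight outlines are where they were, to within a few pixels of detection noise. The can area did change in brightness in one check, which I took to be the arm's shadow because its outline stayed within 3 pixels.
- **One disagreement:** The first knob positions from the three cameras differed by up to about 9 mm. The close view before pressing settled it.

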